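# Tighten the drain pump's lock ring with the pin spanner

## Task

Take the larger of the two pin spanners from its stand and tighten the lock ring on top of the dish machine's drain pump: sit both prongs fully down in a pair of opposite holes, then turn the ring clockwise (seen from above) until it comes up against its stop, feeling your way in gently, without pressing hard or forcing it on past the stop. Then put the spanner back upright, fully down in the same slot of the stand, and leave the small spanner and everything else where it is.

Things in the scene. Friction and masses are not known exactly. Their poses are not given: they have to be found in the camera images.
- ring_top (a point): Pump axis at the level of the lock ring's top face (58 mm up). Six round holes 10 mm across go 12 mm straight down into the ring, 60 degrees apart on a circle of 28 mm radius, so opposite holes are 56 mm apart. Axes: those of the fixed pump (z up). The angle at which the holes stand differs every time and is NOT given by this yaw nor by the joint value: look or feel for it.
- ring (a joint): How far the lock ring is turned clockwise (seen from above), in rad; starts between 0 and 0.25; its hard stop (tight) is at 0.85. It does not tell where the holes are. The ring turns stiffly, with a friction torque of about 0.3 N m, so light rubbing with the prongs does not turn it.
- pump: Steel drain pump, a drum 116 mm across fixed to the table; origin under its centre, z up, a pipe stub along +x out to 82 mm from the axis. The drum's top is 46 mm above the table; the aluminium lock ring, 82 mm across with a flat top and a 35 mm recess in the middle, stands 12 mm above that. It is harmed if the spanner presses or forces it with over 45 N.
- spanner_mid (a point): Centre of the grip of the larger pin spanner (0.25 kg): an upright dark blade 44 mm long (x), 14 mm thick (y), 50 mm high (z, up), on a flat steel cross bar 84 mm long (x), 28 mm wide, 8 mm thick, whose underside is 33 mm below this point. In the stand that underside lies on the stand's top, 30 mm above the table; seated in the ring it lies on the ring's top face.
- spanner_tip0 (a point): Tip of the larger spanner's prong on its -x side. The two round prongs, 7 mm across with tapered ends, stand 11 mm down from the bar's underside, 28 mm either side of its centre along x.
- spanner_tip1 (a point): Tip of the larger spanner's prong on its +x side, 11 mm below the bar's underside.
- small_mid (a point): Centre of the grip of the smaller, wrong pin spanner: the same shape with a cross bar only 56 mm long, prongs 36 mm apart and a blade 36 mm long. Leave it in its slot.
- stand: Grey plastic stand fixed to the table, 110 mm (x) by 180 mm (y), 30 mm high; origin under its centre. Two slots along its x axis, centred at y = +50 and -50 mm, each 72 mm long, 14 mm wide and 24 mm deep: a spanner's prongs hang in a slot and its cross bar rests on the top. Which spanner is in which slot varies.
- gasket: Bystander: spare rubber gasket ring, 64 mm across, 8 mm high, lying near the pump's pipe; origin under its centre.
- wrench: Bystander: flat steel open-ended wrench, 180 mm long, 8 mm high, lying beyond the stand; origin at its middle, x axis along it.
- jar: Bystander: glass jar with steel lid, 70 mm across, 90 mm high; origin under its centre.
- brush: Bystander: dish brush, 200 mm long, about 40 mm wide, 20 mm high, lying flat; origin at its middle, x axis along it.

How it is judged:
By the outcome, as a careful person would: the job done as asked, in the order asked, and still so for the second after the job is handed in, with the robot touching nothing.
It also fails if it takes over 72 s, if anything falls off the work surface, if the arm or the gripper's body presses on something with over 40 N, if the wrist force passes 120 N, or if a joint passes its speed limit or range.

## Robot

A 6-joint arm with a two-finger parallel gripper is mounted at the origin on the work surface. World frame = base frame: x ahead of the robot, y to its left, z up, the work surface at z = 0. Lengths are in m, angles in degrees, forces in N, time in s.
With the tool pointing down it reaches from about 0.375 to 0.9 m from the base axis. Payload 3.1 kg.
Tool frame: the origin (TCP) lies at the very end of the fingers, on their centre line; the grasp point (between the pads) lies 19 mm behind it; z points along the fingers, y is the line along which they close (so a half turn about z gives the same grasp; the last joint's range is limited). The gripper opens to 87 mm and grips with 3 to 60 N. Pads are 19 mm wide; open, the fingers measure 117 mm over their backs; the gripper's body (75 mm by 190 mm) begins 51 mm behind the grasp point.
Start: joints at [-85.686, 30.224, 82.088, -0, 67.689, -10.227], TCP at [0.157, -0.605, 0.223] pointing down, gripper open.
Joint ranges: [-176.69, 176.69], [-43.24, 126.21], [12.49, 139.97], [-82, 262], [0, 151.66], [-163.58, 163.58]. Speed limits (degrees/s): [159.86, 159.86, 180, 180, 180, 180].

## Interface

Orientations are given as a 3x3 rotation matrix whose columns are the frame's x, y, z axes.
In Python, from rig import readout, cams, bot gives the robot as it stands.
- The arm moves only by the shell command python3 -m inch 'ROWS'. ROWS is JSON, a list of rows, each a list of 5 numbers: the shift along the world's x, y, z in cm, then the turn about the world's z in degrees, then the finger opening in cm, from 0 to 8.7. In form: [[dx, dy, dz, twist, fingers], ...]. A call has 1 to 10 rows; each row is the pose to reach, as a shift and turn from the pose commanded when the call began; what a row does not reach only later rows make up. A row lasts 1/12 s, in which the tool goes at most 41.7 mm and 7.16 degrees, less where a joint would pass 70% of its speed; a pose out of reach is approached as far as the arm can. A call with a gripper value outside its range is refused whole. The fingers move at their own pace and stop on an object; the grip force is fixed at half the most. Time passes only in rows, so rows that repeat a pose let the fingers close. It gives the time, the measured TCP pose, the force, the opening and the grip force at its end, in the units of the state.
- readout.read_state(): the state, without advancing time (a new reading comes with each control period).
- cams.capture(name): name is "scene" or "top" or "wrist"; returns a dict with "image" (480x640x3 uint8, blue, green, red), "intrinsics" (3x3 intrinsics, pixels), "xyz" and "rotation" of the camera in the world; the wrist camera has in their place "tool_from_camera" (4x4, takes a point from camera to tool coordinates, whose origin is the TCP and whose axes are the flange's). Camera axes: x right, y down, z forward; pixel columns grow to the right and rows downward; lengths in m; the calibration is good to about 2 mm. A picture is of the moment at which its call begins: read the wrist's pose just before it. There is no depth.
- bot.hand_in(): hands the job in; it is judged then, once.
The state is a dict: "time_s": time; "joint_positions": joint angles; "qvel": joint speeds; "tau": joint torques, N m; "position": TCP position; "tcp_rot": TCP orientation; "force": force on the tool from outside, world axes, zero at the start; "moment": the same for the moment, N m; "opening": opening from 0.0 (shut) to 1.0 (fully open); "grasp_force": force on a finger pad.
Only numpy, scipy, OpenCV 4.12 (cv2) and the standard library are available. Lean on these libraries where they do the work, as an engineer would, in place of code of your own. Each camera call takes 0.05 s, during which the arm holds its last target. There are 200 camera calls.

## Working session

There is one attempt and no reset: what is moved stays moved. The work goes in short steps, Python scripts to look and compute and a shell command to move; the robot and the scene stay as the last step left them, time stands still between calls to the robot, and variables do not carry over. Pictures are saved under pics/ and viewed, at most 11 in all, crops included, and the job is handed in when it is done.

```bash
mkdir -p pics; ls; python3 - <<'E'
from rig import readout,cams
import cv2,numpy as np
s=readout.read_state();print(s['time_s'],s['position'],s['tcp_rot'],s['force'],s['opening'])
a=[]
for n in ['top','scene']:
    c=cams.capture(n);cv2.imwrite(f'pics/{n}0.png',c['image']);print(n,c['intrinsics'],c['xyz'],c['rotation'])
E
```

```text
pics
0.0 [ 0.15688668 -0.60423814  0.22158543] [[ 9.67964106e-01  2.51088534e-01 -1.92461251e-04]
 [ 2.51088367e-01 -9.67961836e-01  2.12490085e-03]
 [ 3.47243092e-04 -2.10515253e-03 -9.99997724e-01]] [ 0.25163613  0.25888131 -0.19039445] 0.996007478807919
top [[578.84556531   0.         312.24086284]
 [  0.         578.84556531 247.81088269]
 [  0.           0.           1.        ]] [ 0.37222031 -0.00388859  1.51164126] [[ 1.17968652e-03 -9.89305065e-01  1.45856428e-01]
 [-9.99999266e-01 -1.20753329e-03 -1.02382491e-04]
 [ 2.77414009e-04 -1.45856200e-01 -9.89305763e-01]]
scene [[473.47225993   0.         322.30425958]
 [  0.         473.47225993 226.38047961]
 [  0.           0.           1.        ]] [1.14694594 0.52741032 0.69759604] [[-0.69408796  0.44070779 -0.56922627]
 [ 0.71988682  0.42733338 -0.54694528]
 [ 0.00220634 -0.78940663 -0.61386669]]
```

View pics/top0.png

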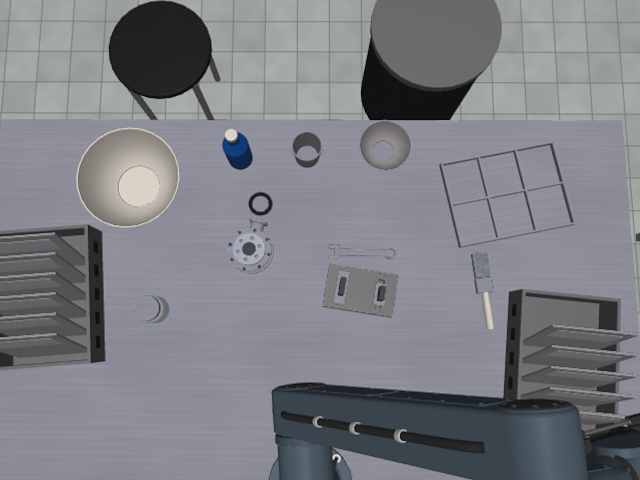

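View pics/scene0.png

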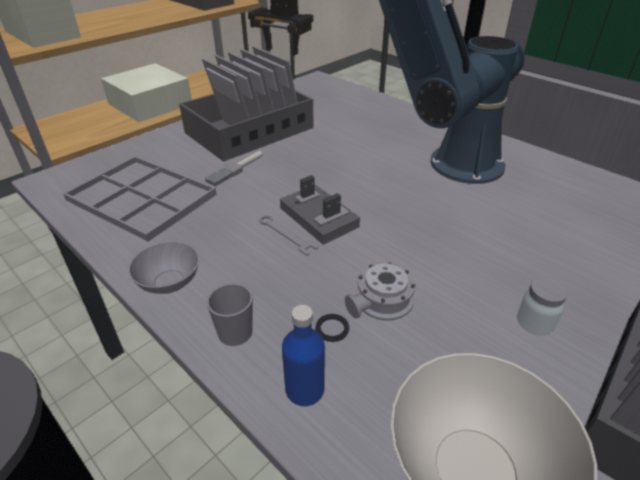

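Top view: the pump is at about (249,249), the stand at (360,290) with the spanners at (342,287) and (381,293). The wrench is at (362,250), the gasket at (260,203) and the jar at (152,308). I'll zoom in on the pump and stand.

```bash
cat > h.py <<'E'
import cv2,numpy as np
from rig import readout,cams
def cap(n):
    s=readout.read_state();c=cams.capture(n)
    if n=='wrist':
        T=np.array(c['tool_from_camera']);R=np.array(s['tcp_rot'])
        c['R']=R@T[:3,:3];c['o']=np.array(s['position'])+R@T[:3,3]
    else: c['R']=np.array(c['rotation']);c['o']=np.array(c['xyz'])
    c['s']=s
    return c
def ray(c,u,v,z):
    d=c['R']@np.linalg.inv(c['intrinsics'])@np.array([u,v,1.])
    return c['o']+d*(z-c['o'][2])/d[2]
def proj(c,p):
    q=c['intrinsics']@(c['R'].T@(np.array(p)-c['o']));return q[:2]/q[2]
E
python3 - <<'E'
from h import *
c=cap('top');im=c['image']
a=cv2.resize(im[220:320,220:410],None,fx=4,fy=4,interpolation=cv2.INTER_CUBIC)
cv2.imwrite('pics/z1.png',a)
for n,u,v,z in [('pump',249,249,.058),('left',342,287,.07),('right',381,293,.07),('jar',152,308,.09)]: print(n,ray(c,u,v,z).round(4))
w=cams.capture('wrist');print(w['tool_from_camera'],w['intrinsics'])
E
```

```text
pump [0.5833 0.1564 0.058 ]
left [ 0.4861 -0.0783  0.07  ]
right [ 0.4713 -0.1753  0.07  ]
jar [0.4326 0.3876 0.09  ]
[[ 1.56278278e-04 -9.58018374e-01 -2.86706766e-01  7.82503199e-02]
 [ 9.99999971e-01  2.02583555e-04 -1.31843750e-04 -1.90012026e-03]
 [ 1.84390811e-04 -2.86706738e-01  9.58018378e-01 -1.62002443e-01]
 [ 0.00000000e+00  0.00000000e+00  0.00000000e+00  1.00000000e+00]] [[368.57272699   0.         313.53928719]
 [  0.         368.57272699 242.4836209 ]
 [  0.           0.           1.        ]]
```

View pics/z1.png

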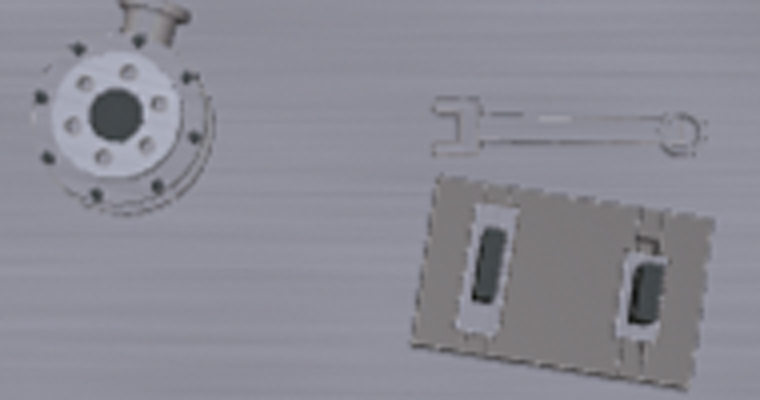

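The larger spanner is the left one, at about (342,287), with yaw near −8°. The ring's holes stand at about −16° and 44°, and so on. I'll lift first to clear the rack, then go over the stand.

```bash
python3 -m inch '[[0,0,12,0,8.7],[0,0,12,0,8.7],[0,0,12,0,8.7],[0,0,12,0,8.7],[8,13,12,-10,8.7],[8,13,12,-10,8.7],[8,13,12,-10,8.7],[8,13,12,-10,8.7],[16,26,12,-22,8.7],[16,26,12,-22,8.7]]' && python3 -m inch '[[17,26.6,-5,0,8.7],[17,26.6,-10,0,8.7],[17,26.6,-10,0,8.7],[17,26.6,-12,0,8.7],[17,26.6,-12,0,8.7],[17,26.6,-12,0,8.7],[17,26.6,-12,0,8.7],[17,26.6,-12,0,8.7],[17,26.6,-12,0,8.7],[17,26.6,-12,0,8.7]]'; python3 -m inch '[[0,0,0,0,8.7],[0,0,0,0,8.7]]'; python3 - <<'E'
from h import *
c=cap('wrist');s=c['s'];print(s['time_s'],s['position'],s['tcp_rot'][:,0],s['force'])
cv2.imwrite('pics/w1.png',c['image'])
p=np.array([.486,-.078,.088]);print(proj(c,p))
E
```

```text
time_s: 1.03
position: [0.2808, -0.4031, 0.3422]
tcp_rot: [[0.991, -0.136, 0.0], [-0.136, -0.991, -0.0], [0.0, -0.0, -1.0]]
force: [0.7, 0.8, -1.2]
opening: 1.0
grasp_force: 0.0
time_s: 1.87
position: [0.4502, -0.1359, 0.2212]
tcp_rot: [[0.992, -0.125, -0.003], [-0.125, -0.992, 0.002], [-0.003, -0.001, -1.0]]
force: [0.7, -0.4, 0.6]
opening: 1.0
grasp_force: 0.0
time_s: 2.03
position: [0.4504, -0.1397, 0.2231]
tcp_rot: [[0.991, -0.131, 0.001], [-0.131, -0.991, -0.001], [0.001, 0.001, -1.0]]
force: [-0.1, -0.0, 0.2]
opening: 1.0
grasp_force: 0.0
2.0333 [ 0.45037477 -0.13971571  0.2230798 ] [ 0.99140874 -0.13079627  0.00102422] [-0.05787532 -0.03471251  0.23623273]
[234.158005   197.07427941]
```

View pics/w1.png

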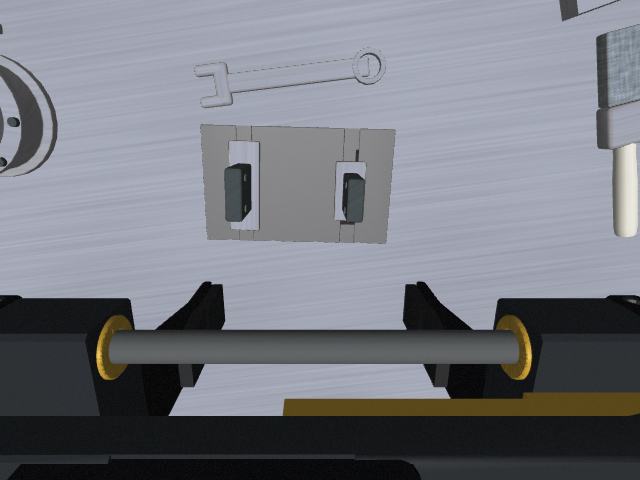

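The wrist view shows the large spanner with its bright bar at about (229–259, 141–230) and its dark blade inside. The stand corners are (200,124), (396,129), (386,243) and (207,239). I'll measure the bar and stand from a mask.

```bash
cat >> h.py <<'E'
def barmeasure(c,box,z=.038,thr=150):
    x0,y0,x1,y1=box;g=cv2.cvtColor(c['image'],cv2.COLOR_BGR2GRAY)
    m=np.zeros_like(g);sub=g[y0:y1,x0:x1];m[y0:y1,x0:x1]=((sub>thr)|(sub<75))*255
    k=max(cv2.findContours(m,cv2.RETR_EXTERNAL,cv2.CHAIN_APPROX_NONE)[0],key=cv2.contourArea)
    P=np.array([ray(c,u,v,z)[:2] for u,v in k[:,0]])
    r=cv2.minAreaRect((P*1000).astype(np.float32));return k,r
E
python3 - <<'E'
from h import *
c=cap('wrist')
g=cv2.cvtColor(c['image'],cv2.COLOR_BGR2GRAY)
print(g[150,215:270],g[135:150,245],g[222:240,245], g[200,200:262])
st=np.array([ray(c,*p,.03)[:2] for p in [(200,124),(396,129),(386,243),(207,239)]]);print(st,st.mean(0),np.linalg.norm(np.diff(st,axis=0),axis=1))
y=st[0]-st[1]+st[3]-st[2];y/=np.linalg.norm(y);x=np.array([y[1],-y[0]]);print('stand yaw',np.degrees(np.arctan2(x[1],x[0])),'slot+50',st.mean(0)+.05*y)
b=np.array([ray(c,*p,.038)[:2] for p in [(229,141),(259,141),(259.5,230),(229,230.5)]]);print(b,b.mean(0),np.linalg.norm(np.diff(b,axis=0),axis=1))
s=c['s'];print('yaw tool',np.degrees(np.arctan2(s['tcp_rot'][1,0],s['tcp_rot'][0,0])))
E
```

```text
[135 134 134 134 135 135 135 134 136 136 136 137 137 117 165 167 168 171
 170 169 172 172 173 173 173 171 171 168 169 167 166 169 171 175 173 173
 172 175 176 171 168 167 162 138  87 136 138 138 137 137 137 137 139 138
 138] [140 139 140 138 141 141 145 163 166 166 167 166 167 166 167] [170 168 170 170 170 170 171 154 100 130 130 130 130 131 130 130 130 132] [168 168 167 167 148 130 129 129 130 130 129 130 129 131 129 129 131 131
 130 131 131 131 131 132 100  83  77  78  76  77  77  78  76  77  77  80
  79  75  75  75  71  45  29  29  31  28  30  30  30  30  31 165 169 173
 169 165 164 163 138  84 132 132]
[[ 0.54852357 -0.04652964]
 [ 0.52046529 -0.22460176]
 [ 0.41214269 -0.20713335]
 [ 0.44000321 -0.02946877]] [ 0.48028369 -0.12693338] [0.18026909 0.10972206 0.1798358 ]
stand yaw -8.933311029846129 slot+50 [ 0.48804793 -0.07753989]
[[ 0.53016801 -0.07172109]
 [ 0.52658136 -0.09873906]
 [ 0.44416714 -0.08473285]
 [ 0.44758606 -0.05521215]] [ 0.48712564 -0.07760129] [0.02725499 0.08359591 0.02971802]
yaw tool -7.56955954311553
```

```bash
python3 -m inch '[[3.7,6.2,-4,-1.4,6],[3.7,6.2,-8,-1.4,6],[3.7,6.2,-11.5,-1.4,6],[3.7,6.2,-11.5,-1.4,6],[3.7,6.2,-11.5,-1.4,6],[3.7,6.2,-11.5,-1.4,6],[3.7,6.2,-11.5,-1.4,6]]'; python3 - <<'E'
from h import *
c=cap('wrist');s=c['s'];print(s['position'])
cv2.imwrite('pics/w2.png',c['image'])
E
```

```text
time_s: 2.72
position: [0.4883, -0.078, 0.1089]
tcp_rot: [[0.988, -0.156, 0.003], [-0.156, -0.988, -0.001], [0.003, 0.001, -1.0]]
force: [0.2, -0.3, 1.2]
opening: 0.699
grasp_force: 0.0
[ 0.48832654 -0.07795356  0.10888926]
```

View pics/w2.png

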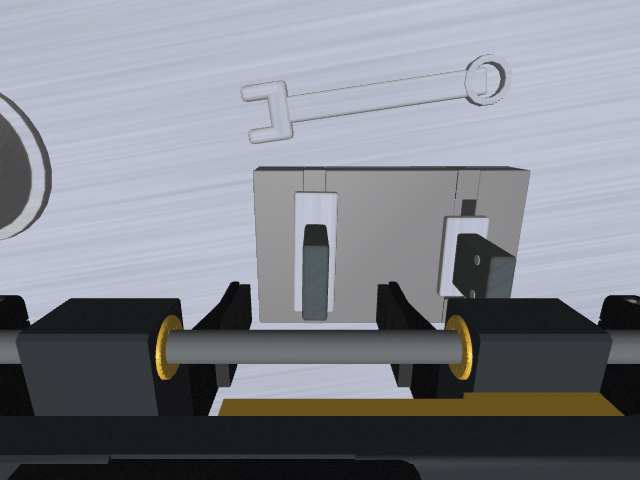

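The blade at (315,270) is centred between the fingers (about 250 to 378). I'll descend.

```bash
python3 -m inch '[[0,0,-2,0,6],[0,0,-4,0,6],[0,0,-5.5,0,6],[0,0,-6.4,0,6],[0,0,-6.4,0,6],[0,0,-6.4,0,6],[0,0,-6.4,0,6]]' && python3 -m inch '[[0,0,0,0,4],[0,0,0,0,2.5],[0,0,0,0,1],[0,0,0,0,0.5],[0,0,0,0,0.5],[0,0,0,0,0.5],[0,0,0,0,0.5],[0,0,0,0,0.5]]'
```

```text
time_s: 3.35
position: [0.4883, -0.077, 0.0448]
tcp_rot: [[0.988, -0.154, 0.002], [-0.154, -0.988, -0.001], [0.003, 0.001, -1.0]]
force: [0.5, -0.4, -1.2]
opening: 0.691
grasp_force: 0.0
time_s: 4.02
position: [0.4875, -0.0766, 0.0435]
tcp_rot: [[0.988, -0.154, 0.0], [-0.154, -0.988, -0.0], [0.0, 0.0, -1.0]]
force: [-0.4, -1.7, -0.6]
opening: 0.168
grasp_force: 0.7
```

```bash
python3 -m inch '[[0,0,0,0,0.5],[0,0,0,0,0.5],[0,0,0,0,0.5],[0,0,0,0,0.5],[0,0,0,0,0.5]]' && python3 -m inch '[[0,0,0.7,0,0.5],[0,0,1.5,0,0.5],[0,0,3,0,0.5],[0,0,5,0,0.5],[0,0,8,0,0.5],[0,0,12,0,0.5],[0,0,12,0,0.5],[0,0,12,0,0.5],[0,0,12,0,0.5]]'; python3 - <<'E'
from h import *
c=cap('wrist');s=c['s'];print(s['position'],s['force'],s['moment'])
cv2.imwrite('pics/w3.png',c['image'])
E
```

```text
time_s: 4.43
position: [0.4875, -0.0766, 0.0435]
tcp_rot: [[0.988, -0.154, 0.0], [-0.154, -0.988, -0.0], [0.0, 0.0, -1.0]]
force: [1.2, -1.0, 0.4]
opening: 0.159
grasp_force: 30.0
time_s: 5.18
position: [0.4864, -0.076, 0.1636]
tcp_rot: [[0.988, -0.154, -0.001], [-0.154, -0.988, 0.0], [-0.001, -0.0, -1.0]]
force: [0.2, -0.3, -3.3]
opening: 0.159
grasp_force: 30.0
[ 0.48641795 -0.07598028  0.16356054] [ 0.21464606 -0.33595301 -3.29983244] [-0.01612167  0.04705366  0.0020361 ]
```

View pics/w3.png

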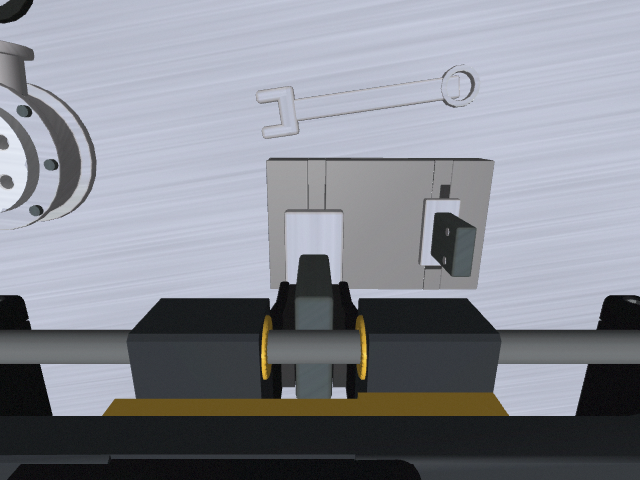

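The spanner is held straight, with its bar's far end at about (314,211). I'll move short of the pump with yaw near 44°, so the ring is in the wrist view.

```bash
python3 -m inch '[[2,5,0,7,0.5],[4,10,0,14,0.5],[5.4,15,0,21,0.5],[5.4,19.1,0,28,0.5],[5.4,19.1,0,35,0.5],[5.4,19.1,0,42,0.5],[5.4,19.1,0,49,0.5],[5.4,19.1,0,53.5,0.5],[5.4,19.1,0,53.5,0.5],[5.4,19.1,0,53.5,0.5]]';python3 -m inch '[[0,0,0,0,0.5],[0,0,0,0,0.5],[0,0,0,0,0.5]]'; python3 - <<'E'
from h import *
c=cap('wrist');s=c['s'];print(s['position'],s['tcp_rot'][:,0],s['force'])
cv2.imwrite('pics/w4.png',c['image'])
E
```

```text
time_s: 6.07
position: [0.54, 0.1146, 0.1617]
tcp_rot: [[0.713, 0.701, -0.004], [0.701, -0.713, -0.0], [-0.003, -0.003, -1.0]]
force: [0.6, -0.2, -2.9]
opening: 0.158
grasp_force: 30.0
time_s: 6.32
position: [0.5412, 0.1143, 0.1632]
tcp_rot: [[0.712, 0.702, -0.001], [0.702, -0.712, 0.0], [-0.0, -0.001, -1.0]]
force: [-0.7, 0.2, -3.1]
opening: 0.165
grasp_force: 30.0
[0.54116839 0.11428247 0.16322729] [ 7.12485671e-01  7.01686485e-01 -4.94720859e-04] [-0.70735568  0.17315357 -3.07858089]
```

View pics/w4.png

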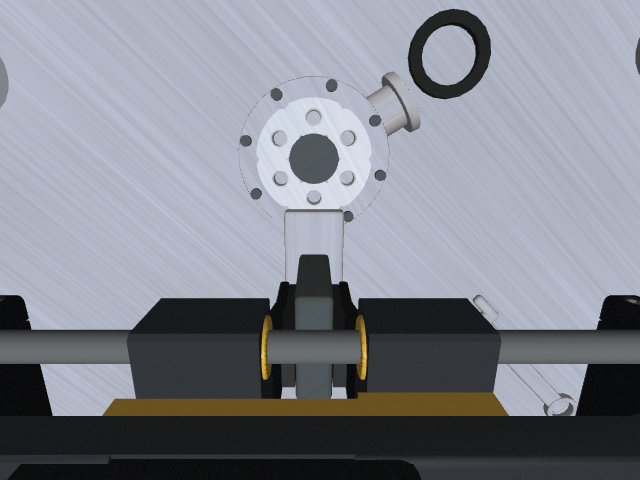

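All six holes are visible at (314,117), (348,138), (347,178), (314,197), (280,178) and (279,138), around a recess at (314,158). I'll fit the circle and the hole angle.

```bash
cat >> h.py <<'E'
from scipy.optimize import least_squares
def holes(c,ctr,ang):
    g=cv2.resize(cv2.cvtColor(c['image'],cv2.COLOR_BGR2GRAY),None,fx=6,fy=6,interpolation=cv2.INTER_CUBIC)
    e=cv2.Canny(cv2.GaussianBlur(g,(0,0),3),15,35)
    # edges as world points at ring top
    v,u=np.nonzero(e);P=np.array([ray(c,(a+.5)/6-.5,(b+.5)/6-.5,.058)[:2] for a,b in zip(u,v) if np.hypot((a/6-proj(c,[*ctr,.058])[0]),(b/6-proj(c,[*ctr,.058])[1]))<70])
    H=[]
    for k in range(6):
        t=np.radians(ang+60*k);h=np.array(ctr)+.028*np.array([np.cos(t),np.sin(t)])
        for _ in range(4):
            d=np.linalg.norm(P-h,axis=1);q=P[(d<.0065)&(d>.0035)]
            if len(q)<15: break
            h=h+least_squares(lambda x:np.hypot(*(q-h-x[:2]).T)-.005,[0,0],loss='soft_l1',f_scale=.0003).x
        H.append((h,len(q)))
    return H
def fitring(H,ang):
    use=[(k,h) for k,(h,n) in enumerate(H) if n>=30]
    f=lambda x:np.concatenate([h-x[:2]*1-.028*np.array([np.cos(np.radians(ang+x[2]*100+60*k)),np.sin(np.radians(ang+x[2]*100+60*k))]) for k,h in use])
    r=least_squares(f,[*np.mean([h for _,h in use],0),0]);return r.x[:2],ang+r.x[2]*100,r.fun.reshape(-1,2)
E
python3 - <<'E'
from h import *
c=cap('wrist');s=c['s'];R=s['tcp_rot']
px=[(314,117),(348,138),(347,178),(314,197),(280,178),(279,138)]
W=np.array([ray(c,*p,.058)[:2] for p in px]);m=W.mean(0);a0=np.degrees(np.arctan2(*(W[0]-m)[::-1]))
print(m,a0,np.linalg.norm(W-m,axis=1))
H=holes(c,m,a0);ct,a,res=fitring(H,a0);print([n for _,n in H],ct,a,(res*1000).round(2))
print('toolyaw',np.degrees(np.arctan2(R[1,0],R[0,0])),'pos',s['position'])
# bar far end in tool frame
for p in [(286,211),(342,211),(314,211)]: 
    w=ray(c,*p,s['position'][2]-.0055)-s['position'];print('bar',R.T@w)
t=cap('top');print('top',ray(t,249,248.5,.058))
E
```

```text
[0.58377317 0.1588633 ] 44.11728681799025 [0.02771414 0.02766706 0.02770656 0.02763237 0.02791467 0.02787178]
[390, 403, 415, 426, 396, 465] [0.58366288 0.15921086] 44.87068460054169 [[-0.44 -0.36]
 [ 0.4  -0.69]
 [ 0.59 -0.22]
 [ 0.36  0.38]
 [-0.2   0.53]
 [-0.71  0.36]]
toolyaw 44.578114206141876 pos [0.5412722  0.11428983 0.16340028]
bar [ 0.04436242 -0.01467883  0.00549212]
bar [0.0443699  0.01122195 0.00548506]
bar [ 0.04436616 -0.00172781  0.00548859]
top [0.58457145 0.15645775 0.058     ]
```

```bash
python3 -m inch '[[2,2,0,0,0.5],[4.27,4.28,0,0,0.5],[4.27,4.28,-3,0,0.5],[4.27,4.28,-5.5,0,0.5],[4.27,4.28,-7.5,0,0.5],[4.27,4.28,-7.5,0,0.5],[4.27,4.28,-7.5,0,0.5],[4.27,4.28,-7.5,0,0.5],[4.27,4.28,-7.5,0,0.5],[4.27,4.28,-7.5,0,0.5]]'; python3 - <<'E'
from h import *
c=cap('wrist');s=c['s'];print(s['position'],s['tcp_rot'][:,0],s['force'])
t=cap('scene');p=proj(t,[.5835,.1585,.06]).astype(int);print(p)
a=cv2.resize(t['image'][p[1]-40:p[1]+35,p[0]-50:p[0]+50],None,fx=5,fy=5,interpolation=cv2.INTER_CUBIC)
b=cv2.resize(c['image'][60:310,220:410],None,fx=1.5,fy=1.5,interpolation=cv2.INTER_CUBIC)
a=np.pad(a,((0,0),(0,0),(0,0)));h=375;cv2.imwrite('pics/w5.png',np.hstack([a[:h],b[:h]]));print(a.shape,b.shape)
E
```

```text
time_s: 7.3
position: [0.5854, 0.1574, 0.0903]
tcp_rot: [[0.712, 0.703, 0.003], [0.703, -0.712, 0.0], [0.003, 0.002, -1.0]]
force: [-0.3, -0.0, -3.3]
opening: 0.158
grasp_force: 30.0
[0.58535612 0.15736492 0.09032493] [0.71164964 0.7025294  0.00268986] [-0.31459525 -0.02757002 -3.31833315]
[386 276]
(375, 500, 3) (375, 285, 3)
```

View pics/w5.png

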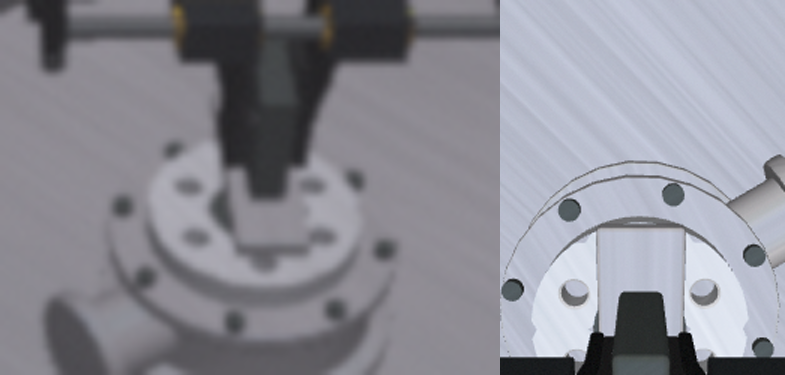

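The scene view shows the bar over the near hole at crop (265,262). The wrist view shows side holes at crop (574,292) and (705,292) and the bar's far end at y = 226. I'll turn these into an offset.

```bash
python3 - <<'E'
from h import *
c=cap('wrist');s=c['s'];R=np.array(s['tcp_rot']);p0=np.array(s['position'])
T=lambda u,v,z:(R.T@(ray(c,u,v,z)-p0))*1000
b=T(314,210.7,p0[2]-.0055)
r=T(314,205.3,.058)
print('bar end',b,'-> centre',b[0]-42,'ring edge',r,'->',r[0]-41)
ct0=p0[:2]+R[:2,0]*.001
a=np.degrees(np.arctan2(R[1,0],R[0,0]))
H=holes(c,ct0,a)
for k in (1,5):
    h,n=H[k];print(k,n,R.T[:2,:2]@(h-p0[:2])*1000)
g=cv2.cvtColor(c['image'],cv2.COLOR_BGR2GRAY)
print(list(g[200:216,300]))
for u,v in [(269.3,254.7),(356.7,254.7)]: print(T(u,v,.058))
E
```

```text
bar end [44.48907297 -1.72766877  5.58201299] -> centre 2.4890729667759643 ring edge [41.94422192 -1.70424362 31.96323822] -> 0.9442219200767212
1 414 [ 14.51837047 -26.11877866]
5 437 [14.75194322 21.91987491]
[np.uint8(195), np.uint8(195), np.uint8(195), np.uint8(195), np.uint8(193), np.uint8(110), np.uint8(110), np.uint8(109), np.uint8(112), np.uint8(124), np.uint8(98), np.uint8(107), np.uint8(170), np.uint8(186), np.uint8(192), np.uint8(196)]
[ 14.19854671 -26.47958779  31.87150211]
[14.18644823 21.99760485 31.94760726]
```

```bash
python3 - <<'E'
from h import *
c=cap('scene');s=c['s'];R=np.array(s['tcp_rot']);p0=np.array(s['position'])
f=lambda x,y,z:ray(c,336+(x+.5)/5-.5,236+(y+.5)/5-.5,z)
rc=f(254.3,211.5,.058)
for q in [(235,250),(305,250),(270,250)]:
    print(R.T[:2]@(f(*q,p0[2]-.0135)-rc)*1000)
print('ring in tool',R.T[:2]@(rc-p0)*1000)
E
```

```text
[38.92871301 13.32759976]
[ 39.17771601 -12.47999836]
[39.0532088   0.42439163]
ring in tool [ 0.85721337 -1.47205004]
```

The estimates disagree by about ±1.5 mm, centred near zero, and the holes have 1.5 mm of play. I'll feel down gently.

```bash
python3 -m inch '[[0,0,0,0,0.5],[0,0,-0.2,0,0.5],[0,0,-0.4,0,0.5],[0,0,-0.6,0,0.5],[0,0,-0.7,0,0.5],[0,0,-0.8,0,0.5],[0,0,-0.8,0,0.5]]'
```

```text
time_s: 8.08
position: [0.5838, 0.1573, 0.0801]
tcp_rot: [[0.711, 0.703, -0.001], [0.703, -0.711, -0.0], [-0.001, -0.0, -1.0]]
force: [0.4, -0.1, -2.6]
opening: 0.158
grasp_force: 30.0
```

The tips are already about 2.4 mm below the top face with no force, so they are in the holes. I'll continue.

```bash
python3 -m inch '[[0,0,-0.1,0,0.5],[0,0,-0.2,0,0.5],[0,0,-0.3,0,0.5],[0,0,-0.4,0,0.5],[0,0,-0.4,0,0.5]]'
```

```text
time_s: 8.5
position: [0.5839, 0.1573, 0.0763]
tcp_rot: [[0.712, 0.703, -0.0], [0.703, -0.712, -0.0], [-0.0, -0.0, -1.0]]
force: [-0.0, 0.3, -3.3]
opening: 0.162
grasp_force: 30.0
```

```bash
python3 -m inch '[[0,0,-0.1,0,0.5],[0,0,-0.2,0,0.5],[0,0,-0.3,0,0.5],[0,0,-0.35,0,0.5],[0,0,-0.35,0,0.5]]'
```

```text
time_s: 8.92
position: [0.584, 0.1574, 0.0729]
tcp_rot: [[0.712, 0.703, -0.0], [0.703, -0.712, 0.0], [-0.0, -0.0, -1.0]]
force: [-0.3, -0.3, -2.3]
opening: 0.161
grasp_force: 30.0
```

```bash
python3 -m inch '[[0,0,-0.05,0,0.5],[0,0,-0.1,0,0.5],[0,0,-0.15,0,0.5],[0,0,-0.15,0,0.5]]'; python3 -c "
from h import *
s=readout.read_state();print(s['force'],s['moment'])"
```

```text
time_s: 9.25
position: [0.5841, 0.1573, 0.0715]
tcp_rot: [[0.712, 0.703, -0.0], [0.703, -0.712, -0.0], [-0.0, -0.0, -1.0]]
force: [0.3, 0.6, -3.4]
opening: 0.163
grasp_force: 30.0
[ 0.33997012  0.56138178 -3.401789  ] [ 0.00516245 -0.00473403  0.0064713 ]
```

```bash
python3 -m inch '[[0,0,-0.05,0,0.5],[0,0,-0.1,0,0.5],[0,0,-0.1,0,0.5],[0,0,-0.1,0,0.5]]'
```

```text
time_s: 9.58
position: [0.5841, 0.1574, 0.0714]
tcp_rot: [[0.711, 0.703, 0.0], [0.703, -0.711, -0.0], [0.0, 0.0, -1.0]]
force: [-1.3, -0.3, 5.5]
opening: 0.161
grasp_force: 30.0
```

Seated: z is 0.0714 as expected and contact is light. Now I'll turn clockwise in steps, watching the moment.

```bash
cat > m.sh <<'E'
python3 -c "
from h import *
s=readout.read_state();R=s['tcp_rot'];print('yaw',round(float(np.degrees(np.arctan2(R[1,0],R[0,0]))),2),'F',np.round(s['force'],1),'M',np.round(s['moment'],2),'z',round(float(s['position'][2]),4))"
E
python3 -m inch '[[0,0,0.05,-2,0.5],[0,0,0.05,-4,0.5],[0,0,0.05,-6,0.5],[0,0,0.05,-8,0.5],[0,0,0.05,-10,0.5]]' >/dev/null; sh m.sh; python3 -m inch '[[0,0,0,-2,0.5],[0,0,0,-4,0.5],[0,0,0,-6,0.5],[0,0,0,-8,0.5],[0,0,0,-10,0.5]]'>/dev/null; sh m.sh
```

```text
yaw 34.64 F [-0.8 -0.6  2.4] M [-0.12  0.17  0.31] z 0.0715
yaw 24.64 F [-1.5 -0.2  3.2] M [-0.15  0.21  0.29] z 0.0715
```

```bash
python3 -m inch '[[0,0,0,-2,0.5],[0,0,0,-4,0.5],[0,0,0,-6,0.5],[0,0,0,-8,0.5],[0,0,0,-10,0.5],[0,0,0,-12,0.5]]' >/dev/null; sh m.sh; python3 -m inch '[[0,0,0,-1,0.5],[0,0,0,-2,0.5],[0,0,0,-3,0.5],[0,0,0,-4,0.5]]'>/dev/null; sh m.sh
```

```text
yaw 12.65 F [-1.7 -0.2  3.1] M [-0.08  0.24  0.31] z 0.0715
yaw 8.6 F [ 0.4 -3.1  5.1] M [-0.39  0.19  0.3 ] z 0.0714
```

```bash
python3 -m inch '[[0,0,0,-1,0.5],[0,0,0,-2,0.5],[0,0,0,-2,0.5]]' >/dev/null; sh m.sh
```

```text
yaw 6.57 F [-0.6 -2.4  5. ] M [-0.42  0.25  0.18] z 0.0714
```

```bash
python3 -m inch '[[0,0,0,-1,0.5],[0,0,0,-2,0.5],[0,0,0,-2,0.5]]' >/dev/null; sh m.sh
```

```text
yaw 4.57 F [-0.8 -2.   4.8] M [-0.43  0.22  0.22] z 0.0714
```

```bash
python3 -m inch '[[0,0,0,-1,0.5],[0,0,0,-2,0.5],[0,0,0,-2,0.5]]' >/dev/null; sh m.sh
```

```text
yaw 2.57 F [-1.5 -1.5  4.8] M [-0.37  0.21  0.21] z 0.0714
```

```bash
python3 -m inch '[[0,0,0,-1,0.5],[0,0,0,-2,0.5],[0,0,0,-2,0.5]]' >/dev/null; sh m.sh
```

```text
yaw 0.57 F [-0.9 -2.8  5.9] M [-0.4   0.23  0.17] z 0.0714
```

```bash
python3 -m inch '[[0,0,0,-1,0.5],[0,0,0,-1.5,0.5],[0,0,0,-1.5,0.5]]' >/dev/null; sh m.sh
```

```text
yaw -0.91 F [-1.4 -2.2  4.6] M [-0.36  0.19  0.27] z 0.0714
```

```bash
python3 -m inch '[[0,0,0,-0.7,0.5],[0,0,0,-1.5,0.5],[0,0,0,-1.5,0.5]]' >/dev/null; sh m.sh
```

```text
yaw -2.42 F [-0.7 -2.5  4.9] M [-0.42  0.2   0.22] z 0.0714
```

```bash
python3 -m inch '[[0,0,0,-0.7,0.5],[0,0,0,-1.5,0.5],[0,0,0,-1.5,0.5]]' >/dev/null; sh m.sh
```

```text
yaw -3.92 F [-1.5 -1.1  5.3] M [-0.41  0.21  0.22] z 0.0714
```

```bash
python3 -m inch '[[0,0,0,-0.7,0.5],[0,0,0,-1.5,0.5],[0,0,0,-1.5,0.5]]' >/dev/null; sh m.sh
```

```text
yaw -5.32 F [-0.8 -2.2  5.2] M [-0.32  0.15  0.59] z 0.0714
```

The moment has jumped to 0.59, so this is the stop. One more small nudge to confirm.

```bash
python3 -m inch '[[0,0,0,-0.3,0.5],[0,0,0,-0.5,0.5],[0,0,0,-0.5,0.5]]' >/dev/null; sh m.sh
```

```text
yaw -5.77 F [-1.  -2.6  5.5] M [-0.27  0.2   0.69] z 0.0714
```

```bash
python3 -m inch '[[0,0,0,-0.4,0.5],[0,0,0,-0.8,0.5],[0,0,0,-0.8,0.5]]' >/dev/null; sh m.sh
```

```text
yaw -6.57 F [-0.9 -1.8  5.6] M [-0.28  0.14  0.7 ] z 0.0714
```

```bash
python3 -m inch '[[0,0,0,1.5,0.5],[0,0,0,1.5,0.5],[0,0,0,1.5,0.5]]' >/dev/null; sh m.sh; python3 - <<'E'
from h import *
c=cap('wrist');s=c['s'];R=np.array(s['tcp_rot']);p0=np.array(s['position'])
print(p0,s['opening'],s['time_s'])
cv2.imwrite('pics/w6.png',cv2.resize(c['image'][130:330,200:430],None,fx=3,fy=3,interpolation=cv2.INTER_CUBIC))
E
```

```text
yaw -5.15 F [-0.3 -2.2  4.7] M [-0.4   0.15  0.37] z 0.0714
[0.58459486 0.15715975 0.07143548] 0.1569974296148561 14.0
```

View pics/w6.png

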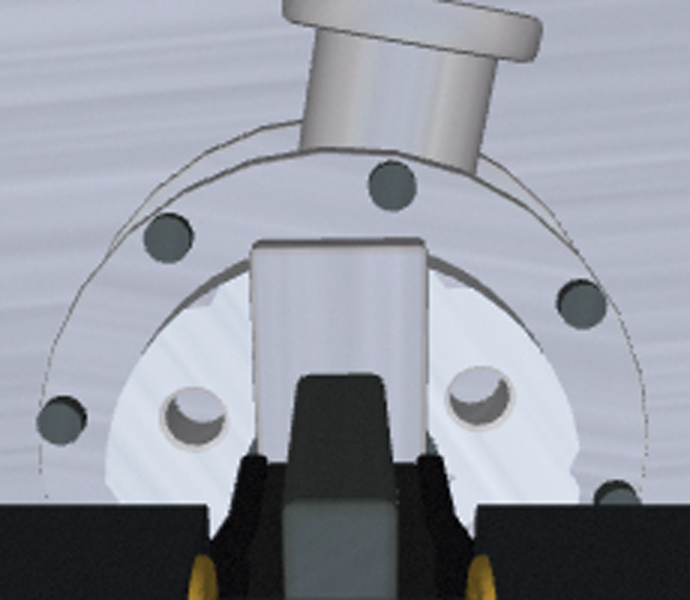

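The side holes are at crop (194,419) and (480,398), so the ring lags the tool by about 4°. I'll measure the hole angle precisely, push once more, and see whether the ring still moves.

```bash
cat > ha.py <<'E'
from h import *
c=cap('wrist');s=c['s'];R=np.array(s['tcp_rot']);p0=np.array(s['position'])
yaw=np.degrees(np.arctan2(R[1,0],R[0,0]))
W=[ray(c,200+x/3,130+y/3,.058)[:2] for x,y in [(194,419),(480,398)]]
H=[]
g=holes(c,(W[0]+W[1])/2-.014*np.array([np.cos(np.radians(yaw+4)),np.sin(np.radians(yaw+4))]),yaw+4)
d=g[1][0]-g[5][0];ang=np.degrees(np.arctan2(d[1],d[0]))-90
print('n',g[1][1],g[5][1],'dist',np.linalg.norm(d),'hole ang',ang,'yaw',yaw,'M',s['moment'][2],'F',s['force'].round(1),'op',s['opening'])
E
python3 ha.py; python3 -m inch '[[0,0,0,-0.7,0.5],[0,0,0,-1.5,0.5],[0,0,0,-1.5,0.5]]' >/dev/null; python3 ha.py;  python3 -m inch '[[0,0,0,-0.6,0.5],[0,0,0,-1.2,0.5],[0,0,0,-1.2,0.5]]' >/dev/null; python3 ha.py
```

```text
n 502 495 dist 0.0481569974385312 hole ang -0.7602904812859208 yaw -5.154857786621379 M 0.36880221359727794 F [-0.5 -2.2  4.9] op 0.15655761774209
n 473 506 dist 0.04813630922628791 hole ang -0.6958261010145748 yaw -6.58634136548463 M 0.7510511411194816 F [-0.  -2.3  5.2] op 0.15759438468296047
n 517 497 dist 0.04814187445494572 hole ang -0.774060378356964 yaw -7.7823128090151155 M 0.7313828904513427 F [-0.9 -2.2  5.5] op 0.16357625470092307
```

With about 0.73 N m applied, the ring stayed at −0.75°, so it's at the stop. I'll back off within the play and lift out.

```bash
python3 -m inch '[[0,0,0,1.5,0.5],[0,0,0,3,0.5],[0,0,0.05,4.5,0.5],[0,0,0.1,5,0.5],[0,0,0.1,5,0.5]]' >/dev/null; python3 ha.py; python3 -m inch '[[0,0,0.3,0,0.5],[0,0,0.6,0,0.5],[0,0,1.0,0,0.5],[0,0,1.4,0,0.5],[0,0,1.8,0,0.5],[0,0,1.8,0,0.5]]'; python3 ha.py
```

```text
n 547 490 dist 0.04813728164020067 hole ang -0.5431564395311312 yaw -2.9657272185442496 M 0.059790332320382056 F [ 0.5 -0.2 -1. ] op 0.15933426742065157
time_s: 15.67
position: [0.5847, 0.1575, 0.0911]
tcp_rot: [[0.999, -0.05, 0.002], [-0.05, -0.999, 0.0], [0.002, -0.0, -1.0]]
force: [0.5, -0.9, -2.1]
opening: 0.152
grasp_force: 29.9
n 82 163 dist 0.04890039349863745 hole ang 3.655825180742667 yaw -2.8634948852828104 M -0.023659594571179526 F [ 0.5 -0.9 -2.1] op 0.15173813790742635
```

```bash
python3 -m inch '[[0,0,4,0,0.5],[0,0,7.2,0,0.5],[-2,-4,7.2,-2,0.5],[-4,-8,7.2,-4,0.5],[-6,-12,7.2,-6,0.5],[-8,-16,7.2,-6,0.5],[-9.7,-20,7.2,-6,0.5],[-9.7,-23.4,7.2,-6,0.5],[-9.7,-23.4,7.2,-6,0.5],[-9.7,-23.4,7.2,-6,0.5]]' >/dev/null; python3 -m inch '[[0,0,0,0,0.5],[0,0,0,0,0.5],[0,0,0,0,0.5]]'; python3 - <<'E'
from h import *
c=cap('wrist');w3=cv2.imread('pics/w3.png');t=cap('top')
a=cv2.resize(t['image'][225:305,225:385],None,fx=2,fy=2,interpolation=cv2.INTER_CUBIC)
k=lambda i:cv2.resize(i[190:300,250:380],None,fx=3,fy=3)
b=np.hstack([k(w3),k(c['image'])]);a=np.pad(a,((0,0),(0,b.shape[1]-a.shape[1]),(0,0)))
cv2.imwrite('pics/w7.png',np.vstack([b,a]));cv2.imwrite('pics/w7full.png',c['image'])
sh,r=cv2.phaseCorrelate(np.float32(cv2.cvtColor(w3,6)[200:260,275:352]),np.float32(cv2.cvtColor(c['image'],6)[200:260,275:352]));print(sh,r)
E
```

```text
time_s: 16.8
position: [0.4871, -0.0751, 0.1619]
tcp_rot: [[0.988, -0.152, -0.0], [-0.152, -0.988, 0.001], [-0.001, -0.0, -1.0]]
force: [-0.5, -1.2, -1.6]
opening: 0.162
grasp_force: 29.9
(0.07994065197776479, 0.5918820592919438) 0.9580137101809184
```

View pics/w7.png

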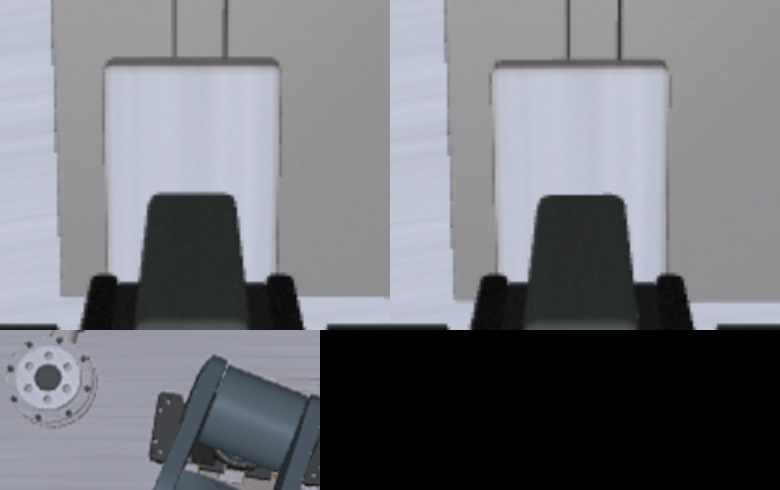

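The spanner sits in the hand as before (0.6 px shift), and the ring still has a hole straight up. I'll lower it to the slot.

```bash
python3 -m inch '[[0.02,-0.15,-4,0,0.5],[0.02,-0.15,-7,0,0.5],[0.02,-0.15,-9,0,0.5],[0.02,-0.15,-10,0,0.5],[0.02,-0.15,-10,0,0.5],[0.02,-0.15,-10,0,0.5],[0.02,-0.15,-10,0,0.5],[0.02,-0.15,-10,0,0.5]]'
```

```text
time_s: 17.57
position: [0.4885, -0.0784, 0.0634]
tcp_rot: [[0.988, -0.154, 0.003], [-0.154, -0.988, -0.001], [0.003, 0.001, -1.0]]
force: [-0.7, -0.2, -4.4]
opening: 0.157
grasp_force: 29.9
```

```bash
python3 -m inch '[[0,0,0,0,0.5],[0,0,0,0,0.5],[0,0,0,0,0.5]]'; sleep 0; python3 -m inch '[[0,0,0,0,0.5],[0,0,0,0,0.5]]'
```

```text
time_s: 17.82
position: [0.4877, -0.0783, 0.0628]
tcp_rot: [[0.988, -0.154, 0.001], [-0.154, -0.988, -0.001], [0.001, 0.0, -1.0]]
force: [0.2, -0.4, -2.7]
opening: 0.159
grasp_force: 29.9
time_s: 17.98
position: [0.4873, -0.0782, 0.0623]
tcp_rot: [[0.988, -0.154, 0.0], [-0.154, -0.988, -0.0], [0.0, 0.0, -1.0]]
force: [0.1, -0.5, -1.8]
opening: 0.157
grasp_force: 29.9
```

```bash
python3 -m inch '[[0,0.15,0,0,0.5],[0,0.15,-0.4,0,0.5],[0,0.15,-0.8,0,0.5],[0,0.15,-1.2,0,0.5],[0,0.15,-1.5,0,0.5],[0,0.15,-1.7,0,0.5],[0,0.15,-1.7,0,0.5],[0,0.15,-1.7,0,0.5]]'
```

```text
time_s: 18.65
position: [0.4871, -0.0766, 0.0448]
tcp_rot: [[0.988, -0.154, -0.0], [-0.154, -0.988, 0.0], [-0.001, -0.0, -1.0]]
force: [0.0, -0.3, -3.2]
opening: 0.16
grasp_force: 29.9
```

```bash
python3 -m inch '[[0,0,-0.07,0,0.5],[0,0,-0.14,0,0.5],[0,0,-0.18,0,0.5],[0,0,-0.18,0,0.5],[0,0,-0.18,0,0.5]]'
```

```text
time_s: 19.07
position: [0.4874, -0.0767, 0.0435]
tcp_rot: [[0.988, -0.154, 0.0], [-0.154, -0.988, -0.0], [0.001, 0.0, -1.0]]
force: [-0.2, -0.3, 0.5]
opening: 0.157
grasp_force: 29.9
```

Seated (z = 0.0435, weight taken by the stand). Release, rise and check.

```bash
python3 -m inch '[[0,0,0,0,2.5],[0,0,0,0,4],[0,0,0,0,6],[0,0,0,0,6],[0,0,0,0,6],[0,0,0,0,6]]'; python3 -m inch '[[0,0,1,0,6],[0,0,3,0,6],[0,0,6,0,6],[0,0,10,0,6],[-1,-2,14,0,6],[-3.7,-6.2,17.9,0,6],[-3.7,-6.2,17.9,0,6],[-3.7,-6.2,17.9,0,6],[-3.7,-6.2,17.9,0,6],[-3.7,-6.2,17.9,0,6]]'; python3 - <<'E'
from h import *
c=cap('wrist');cv2.imwrite('pics/w8.png',c['image'])
t=cap('top')
g=cv2.resize(t['image'][228:270,228:275],None,fx=12,fy=12,interpolation=cv2.INTER_CUBIC);cv2.imwrite('pics/t8.png',g)
E
```

```text
time_s: 19.57
position: [0.4873, -0.0766, 0.0432]
tcp_rot: [[0.988, -0.154, 0.0], [-0.154, -0.988, -0.0], [0.0, 0.0, -1.0]]
force: [-0.1, -0.1, -0.4]
opening: 0.529
grasp_force: 0.0
time_s: 20.4
position: [0.4498, -0.1379, 0.222]
tcp_rot: [[0.988, -0.154, -0.001], [-0.154, -0.988, 0.001], [-0.001, -0.001, -1.0]]
force: [-0.4, -0.1, -0.1]
opening: 0.69
grasp_force: 0.0
```

View pics/w8.png

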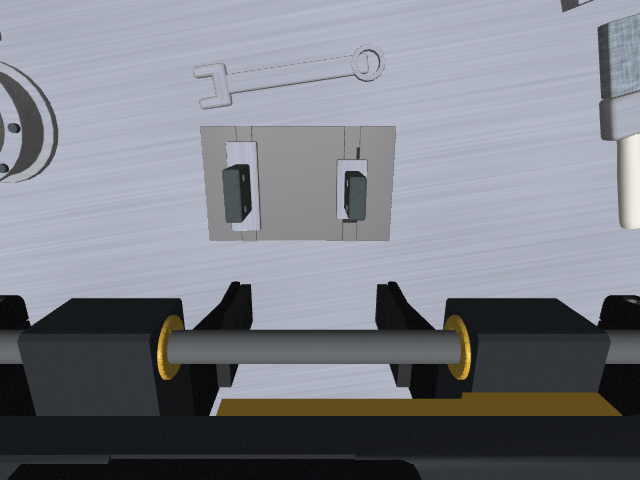

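The spanner is back upright in its slot, with its bar at (227–259, 142–231) as at first. The small spanner, wrench and brush haven't moved. I'll hand in.

```bash
python3 -c "
from rig import bot
print(bot.hand_in())"
```

```text
the job is handed in; nothing more can be done
None
```

The job is handed in: I turned the lock ring clockwise until it would turn no further, at about 0.7 N m (friction is about 0.3), and put the larger spanner back fully down in its own slot with nothing else moved, at about 20 s of the 72 s allowed; the judge's verdict was not shown.

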